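Check an aluminium frame for squareness across both diagonals

TASK

The bolted aluminium frame on the lab bench looks out of square: check both of its corner-to-corner diagonals with the long slide rule (the short one does not span it). Lay the rule flat on top of the frame along one diagonal, so that it covers both corners and reaches past them, keep it there for about a second, then lay it along the other in the same way, and finish with the rule let go and lying along the longer of the two. Do not shove the frame about.

Things in the scene. Friction and masses are not known exactly. Their poses are not given: they have to be found in the camera images.
- rule_grip (a point): Long slide rule, 200-325 g: flat aluminium beam 350 x 30 x 10 mm with a grey grip block (50 mm along the beam, 22 wide, 30 high) on its middle. Point: centre of the grip block, 25 mm above the beam's underside; x along the beam, y across, z up. A black cursor (42 mm wide) stands anywhere on the +x half, no matter where. Either end may go to either corner. A 200 mm rule of the same make is not wanted.
- corner_1 (a point): Outer tip of a frame corner, at its top face. Loose 900 g frame flat on the bench: four aluminium profiles 20 wide, 20 mm high, sides 200 mm outside; one diagonal is about 40 mm longer than the other. Corners are numbered in order round it: diagonals run 1 to 3 and 2 to 4. Axes of the corner points mean nothing. A bracket lower than the frame lies inside it.
- corner_2 (a point): Outer tip of the next corner round the frame, at the height of its top face.
- corner_3 (a point): Outer tip of the corner opposite corner 1, at the height of the frame's top face.
- corner_4 (a point): Outer tip of the corner opposite corner 2, at the height of the frame's top face.

How it is judged:
By the outcome, as a careful person would: the job done as asked, in the order asked, and still so for the second after the job is handed in, with the robot touching nothing.
It also fails if it takes over 51 s, if anything falls off the work surface, if the arm or the gripper's body presses on something with over 40 N, if the wrist force passes 120 N, or if a joint passes its speed limit or range.

ROBOT

A 7-joint arm with a two-finger parallel gripper is mounted at the origin on the work surface. World frame = base frame: x ahead of the robot, y to its left, z up, the work surface at z = 0. Lengths are in mm, angles in rad, forces in N, time in s.
With the tool pointing down it reaches from about 425 to 875 mm from the base axis. Payload 9.9 kg.
Tool frame: the origin (TCP) lies between the finger pads; the fingertips stand 14 mm ahead of it and the grasp point (between the pads) lies 5 mm behind it (manip.tips_ahead is the distance from the TCP to the fingertips, in mm); z points along the fingers, y is the line along which they close (so a half turn about z gives the same grasp; the last joint's range is limited). The gripper opens to 85 mm and grips with 20 to 120 N. Pads are 22 mm wide; open, the fingers measure 114 mm over their backs; the gripper's body (76 mm by 85 mm) begins 54 mm behind the grasp point. The pads swing forward as they close: fully open they stand 13 mm farther back than shut.
Start: joints at [-1.299, 0.576, 0.025, 1.437, -0.015, 1.129, -0.057], TCP at [235.123, 632.73, 245.289] pointing down, gripper open.
Joint ranges: [-2.76, 2.76], [-0.34, 2.15], [-1.52, 1.57], [0.19, 2.46], [-1.09, 4.23], [0.17, 1.99], [-2.82, 2.82]. Speed limits (rad/s): [2.22, 2.22, 3.01, 3.01, 3.14, 3.14, 3.14].

INTERFACE

Orientations are given as a 3x3 rotation matrix whose columns are the frame's x, y, z axes.
In Python, from bench import manip gives the robot as it stands.
- The arm moves only by the shell command python3 -m jog 'ROWS' [OPENING]. ROWS is JSON, a list of rows, each a list of 4 numbers: the shift along the tool's x, y, z scaled (see below), then the turn about the tool's z scaled (see below). In form: [[tx, ty, tz, turn], ...]. A call has 1 to 5 rows; each row is the pose to reach, as a shift and turn from the pose commanded when the call began, along the tool's axes at that moment, turning the shorter way round; what a row does not reach only later rows make up. The controller multiplies each number of a shift by 0.1 m and each number of a turn by 180 degrees. A row lasts 1/10 s, in which the tool goes at most 50 mm and 8.59 degrees, less where a joint would pass 70% of its speed; a pose out of reach is approached as far as the arm can. A call with a number of a shift or a turn outside -1 to 1 is refused whole. A call with a gripper value outside its range is refused whole. OPENING is the opening, from 0 (shut) to 1 (fully open), set as the call begins (- or left out, the last holds). The fingers move at their own pace and stop on an object; the grip force is fixed at half the most. Time passes only in rows, so rows that repeat a pose let the fingers close. It gives the time, the measured TCP pose, the force, the opening and the grip force at its end, in the units of the state.
- manip.read_state(): the state, without advancing time (a new reading comes with each control period).
- manip.read_camera(name): name is "scene" or "top"; returns the picture (480x640x3 uint8, red, green, blue); there is no depth.
- manip.calibration(name): a dict with "fx", "fy", "cx", "cy" (pixels), "pose" (4x4, takes a point from camera to world coordinates). Camera axes: x right, y up, looking along -z (the intrinsics and any distortion apply to the point x, -y, -z); pixel columns grow to the right and rows downward; lengths in mm; the calibration is good to about 2 mm. A picture is of the moment at which its call begins. calibration takes no time and is no camera call.
- manip.hand_in(): hands the job in; it is judged then, once.
The state is a dict: "clock": time; "joint_pos": joint angles; "joint_velocities": joint speeds; "joint_efforts": joint torques, N m; "eef_pos": TCP position; "eef_rot": TCP orientation; "force": force on the tool from outside, world axes, zero at the start; "wrist_torque": the same for the moment, N m; "gripper_width": finger opening in mm; "gripper_force": force on a finger pad.
Only numpy, scipy, OpenCV 4.12 (cv2) and the standard library are available. Lean on these libraries where they do the work, as an engineer would, in place of code of your own. Each camera call takes 0.05 s, during which the arm holds its last target. There are 200 camera calls.

## Working session

There is one attempt and no reset: what is moved stays moved. The work goes in short steps, Python scripts to look and compute and a shell command to move; the robot and the scene stay as the last step left them, time stands still between calls to the robot, and variables do not carry over. Pictures are saved under pics/ and viewed, at most 10 in all, crops included, and the job is handed in when it is done.

```bash
mkdir -p pics; ls
python3 - <<'E'
from bench import manip
import cv2,numpy as np
for n in("scene","top"):
    im=manip.read_camera(n); cv2.imwrite(f"pics/{n}0.png",im[:,:,::-1]); c=manip.calibration(n); print(n,{k:np.round(v,3).tolist() for k,v in c.items()})
s=manip.read_state(); print(s)
E
```

```text
pics
scene {'fx': 506.576, 'fy': 506.576, 'cx': 320.168, 'cy': 240.229, 'pose': [[0.798, -0.441, 0.411, 1036.802], [0.603, 0.596, -0.53, -643.878], [-0.011, 0.671, 0.742, 929.658], [0.0, 0.0, 0.0, 1.0]]}
top {'fx': 433.556, 'fy': 433.556, 'cx': 318.964, 'cy': 233.815, 'pose': [[-0.016, 0.996, -0.092, 462.006], [-1.0, -0.014, 0.024, -1.159], [0.023, 0.093, 0.995, 1034.078], [0.0, 0.0, 0.0, 1.0]]}
{'clock': 0.1, 'joint_pos': array([-1.29883602,  0.57644468,  0.02484123,  1.43780788, -0.01498534,
        1.12902172, -0.05649579]), 'joint_velocities': array([ 0.00045827, -0.00163953,  0.00205936, -0.00126288,  0.00050981,
        0.00014309,  0.00226598]), 'joint_efforts': array([ 7.58103677e-03, -7.67313623e+01,  2.25804336e+00, -2.86608750e+01,
        1.57977239e-02,  8.57894076e-03,  2.72632434e-05]), 'eef_pos': array([234.96386125, 632.37506055, 244.53669954]), 'eef_rot': array([[-9.37398798e-01,  3.48257519e-01, -4.39693575e-04],
       [ 3.48257786e-01,  9.37397710e-01, -1.43107621e-03],
       [-8.62152989e-05, -1.49461583e-03, -9.99998879e-01]]), 'force': array([0.24704524, 0.48331847, 0.58308939]), 'wrist_torque': array([0.02105959, 0.02322816, 0.05401676]), 'gripper_force': 0.0, 'gripper_width': 85.29353338831223}
```

View pics/top0.png

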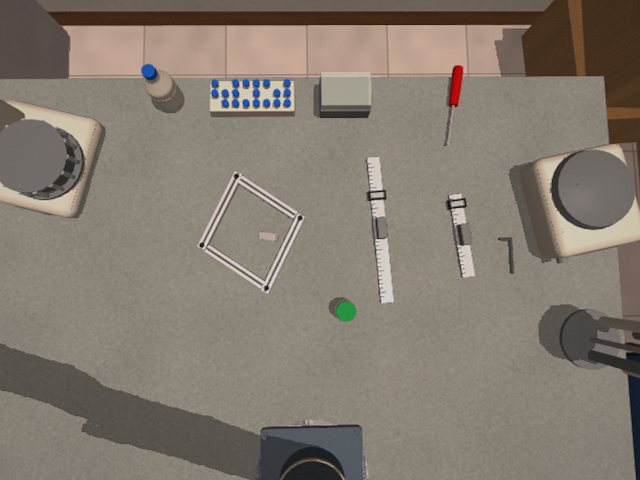

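View pics/scene0.png

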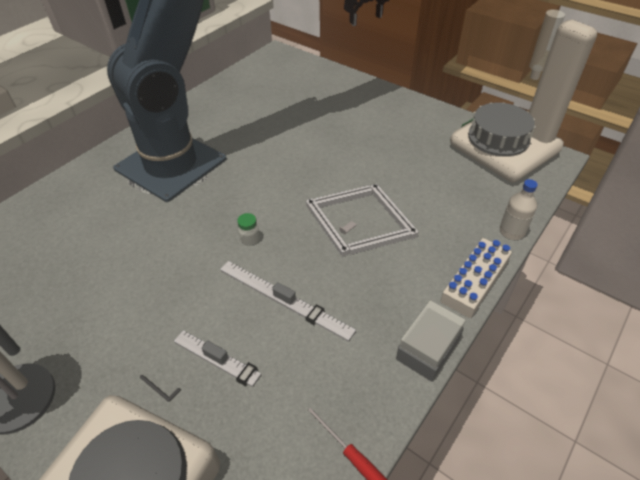

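The top view shows the frame with corners near (237,174), (303,216), (267,291) and (200,245). The long rule runs from (373,158) to (387,302) with its grip at (381,228). The short rule is to the right of it, at (463,235). The scene view agrees.

```bash
cat > h.py <<'E'
from bench import manip
import cv2,numpy as np
def ray(n,uv,z):
    c=manip.calibration(n); P=np.array(c["pose"])
    d=P[:3,:3]@np.array([(uv[0]-c["cx"])/c["fx"],-(uv[1]-c["cy"])/c["fy"],-1]); o=P[:3,3]
    return (o+d*(z-o[2])/d[2])[:2]
def px(n,p):
    c=manip.calibration(n); P=np.array(c["pose"]); q=P[:3,:3].T@(np.array(p,float)-P[:3,3])
    return np.array([c["cx"]+c["fx"]*q[0]/-q[2],c["cy"]-c["fy"]*q[1]/-q[2]])
def quad(n,im,box,thr):
    """4 outer corners (px) of the bright frame in box: lines fitted to the hull of the mask"""
    x0,y0,x1,y1=box; g=cv2.cvtColor(im,cv2.COLOR_RGB2GRAY)[y0:y1,x0:x1]
    g=cv2.resize(g,None,fx=4,fy=4,interpolation=cv2.INTER_CUBIC)
    m=(g>thr).astype(np.uint8)
    m=cv2.morphologyEx(m,cv2.MORPH_CLOSE,np.ones((9,9)))
    cs,_=cv2.findContours(m,cv2.RETR_EXTERNAL,cv2.CHAIN_APPROX_NONE)
    h=cv2.convexHull(max(cs,key=cv2.contourArea))
    q=cv2.approxPolyN(h,4)[0] if hasattr(cv2,"approxPolyN") else cv2.approxPolyDP(h,20,True)[:,0]
    return (q+.5)/4-.5+[x0,y0]
E
python3 - <<'E'
from h import *
t=cv2.imread("pics/top0.png")[:,:,::-1].copy(); s=cv2.imread("pics/scene0.png")[:,:,::-1].copy()
for n,im,box in(("top",t,(185,160,320,305)),("scene",s,(295,175,430,262))):
  for thr in(150,170):
    q=quad(n,im,box,thr); w=np.array([ray(n,p,20) for p in q]); print(n,thr,q.round(1).tolist(),w.round(0).tolist(),np.linalg.norm(w-np.roll(w,-1,0),axis=1).round(),np.linalg.norm(w[0]-w[2]).round(),np.linalg.norm(w[1]-w[3]).round())
# long rule
for n,im,box in(("top",t,(355,145,405,315)),("scene",s,(215,255,360,345))):
  x0,y0,x1,y1=box; g=cv2.cvtColor(im,cv2.COLOR_RGB2GRAY)[y0:y1,x0:x1]; m=(g>150).astype(np.uint8)
  pts=np.argwhere(m)[:,::-1].astype(np.float32)+[x0,y0]; r=cv2.boxPoints(cv2.minAreaRect(pts.astype(np.float32)))
  w=np.array([ray(n,p,10) for p in r]); print(n,r.round(1).tolist(),w.round(0).tolist(),w.mean(0).round(1),np.linalg.norm(w-np.roll(w,-1,0),axis=1).round())
a=cv2.resize(t[160:305,185:320],None,fx=4,fy=4,interpolation=cv2.INTER_CUBIC)
cv2.imwrite("pics/c1.png",a[:,:,::-1])
E
```

```text
top 150 [[304.9, 216.1], [267.1, 294.9], [195.9, 246.1], [234.6, 168.9]] [[598.0, 7.0], [416.0, 97.0], [531.0, 262.0], [713.0, 172.0]] [203. 201. 203. 201.] 263.0 307.0
top 170 [[304.4, 216.4], [267.1, 294.4], [196.4, 245.9], [234.9, 169.4]] [[598.0, 8.0], [417.0, 97.0], [532.0, 260.0], [712.0, 171.0]] [201. 200. 201. 199.] 261.0 305.0
scene 150 [[419.1, 231.9], [341.6, 251.9], [304.9, 199.6], [376.6, 182.4]] [[711.0, 172.0], [596.0, 7.0], [415.0, 96.0], [529.0, 264.0]] [202. 203. 203. 204.] 306.0 266.0
scene 170 [[310.9, 204.1], [340.9, 246.1], [340.1, 248.6], [308.9, 204.1]] [[438.0, 92.0], [584.0, 20.0], [588.0, 13.0], [434.0, 89.0]] [163.   8. 172.   5.] 170.0 166.0
top [[366.6000061035156, 157.10000610351562], [379.6000061035156, 155.89999389648438], [393.70001220703125, 302.20001220703125], [380.70001220703125, 303.3999938964844]] [[742.0, -144.0], [744.0, -176.0], [393.0, -199.0], [391.0, -168.0]] [ 567.7 -171.6] [ 32. 352.  31. 351.]
scene [[219.8000030517578, 269.1000061035156], [226.10000610351562, 257.70001220703125], [355.20001220703125, 328.70001220703125], [349.0, 340.20001220703125]] [[394.0, -199.0], [381.0, -165.0], [739.0, -144.0], [744.0, -174.0]] [ 564.6 -170.3] [ 36. 358.  31. 351.]
```

View pics/c1.png

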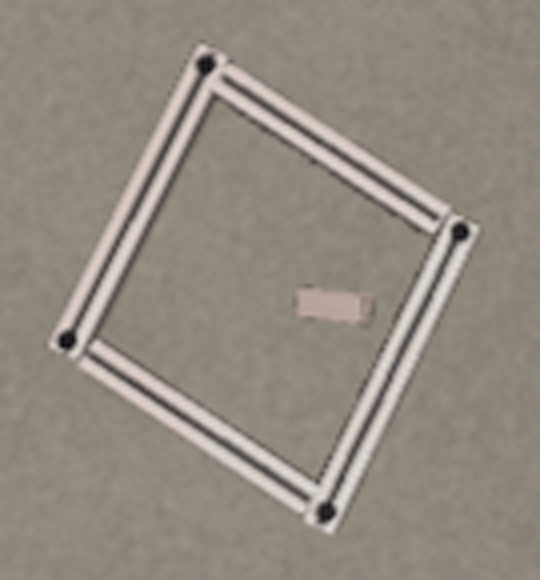

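Both views agree to about 2 mm. At z=20 the corners are A(712,172), B(597,8), C(416,97) and D(531,261), so A–C (305 mm) is the longer diagonal and B–D (262 mm) the shorter. The rule's grip is at about (566.5,−171.3), at 3.8°. I'll lay it along B–D first and finish on A–C.

```bash
cat >> h.py <<'E'
def go(x,y,z,ydeg):
    """remaining move to target in tool axes: mm and deg about tool z (tool y axis at ydeg)"""
    s=manip.read_state(); R=s["eef_rot"]; d=R.T@(np.array([x,y,z])-s["eef_pos"])
    a=np.degrees(np.arctan2(R[1,1],R[0,1])); t=-((ydeg-a+180)%360-180)
    print("t",s["clock"],"pos",s["eef_pos"].round(1),"yaw",a.round(2),"need xyz",d.round(1),"turn",t.round(2),"units",(d/100).round(3),(t/180).round(4),"F",s["force"].round(1),"w",round(s["gripper_width"],1))
E
python3 -m jog '[[-0.92,-1,0,0],[-0.92,-1,0,0],[-0.92,-1,0,0],[-0.92,-1,0,0]]' 1
python3 -m jog '[[-0.92,-1,0,0],[-0.92,-1,0,0],[-0.92,-1,0,0]]'
python3 -m jog '[[-0.92,-1,0,0],[-0.92,-1,0,0],[-0.92,-1,0,0]]'
python3 -c "from h import *; go(566.5,-171.3,100,93.8)"
```

```text
clock: 0.5
eef_pos: [289.9, 501.6, 245.5]
eef_rot: [[-0.935, 0.355, 0.001], [0.355, 0.935, -0.003], [-0.002, -0.002, -1.0]]
force: [0.1, -0.4, 0.5]
gripper_width: 85.6
gripper_force: 0.0
clock: 0.8
eef_pos: [338.7, 378.7, 245.1]
eef_rot: [[-0.937, 0.349, -0.0], [0.349, 0.937, -0.001], [-0.0, -0.001, -1.0]]
force: [0.5, 0.4, 0.9]
gripper_width: 85.6
gripper_force: 0.0
clock: 1.1
eef_pos: [390.1, 252.8, 245.3]
eef_rot: [[-0.937, 0.35, 0.0], [0.35, 0.937, -0.001], [-0.0, -0.001, -1.0]]
force: [1.5, 0.3, -0.3]
gripper_width: 85.5
gripper_force: 0.0
t 1.1 pos [390.1 252.8 245.3] yaw 69.52 need xyz [-313.6 -335.5  145.6] turn -24.28 units [-3.136 -3.355  1.456] -0.1349 F [ 1.5  0.3 -0.3] w 85.5
```

```bash
python3 -m jog '[[-0.92,-1,0,0],[-0.92,-1,0,0],[-0.92,-1,0,0]]' >/dev/null
python3 -m jog '[[-0.92,-1,0.4,0],[-0.92,-1,0.4,0],[-0.92,-1,0.4,0]]' >/dev/null
python3 -m jog '[[-0.92,-1,0.6,-0.045],[-0.92,-1,0.6,-0.09],[-0.92,-1,0.6,-0.135],[-0.92,-1,0.6,-0.135],[-0.92,-1,0.6,-0.135]]'
python3 -c "from h import *; go(566.5,-171.3,100,93.8)"
```

```text
clock: 2.2
eef_pos: [543.3, -122.8, 144.3]
eef_rot: [[-0.998, -0.065, -0.002], [-0.065, 0.998, 0.001], [0.002, 0.001, -1.0]]
force: [0.5, 1.0, 1.1]
gripper_width: 85.3
gripper_force: 0.0
t 2.2 pos [ 543.3 -122.8  144.3] yaw 93.7 need xyz [-20.1 -49.9  44.2] turn -0.1 units [-0.201 -0.499  0.442] -0.0005 F [0.5 1.  1.1] w 85.3
```

```bash
python3 -m jog '[[-0.2,-0.5,0.44,0],[-0.2,-0.5,0.44,0],[-0.2,-0.5,0.44,0],[-0.2,-0.5,0.44,0]]' >/dev/null
python3 - <<'E'
from h import *
go(566.5,-171.3,28,93.8)
im=manip.read_camera("scene")[220:380,180:390]; cv2.imwrite("pics/c2.png",cv2.resize(im,None,fx=3.5,fy=3.5)[:,:,::-1])
E
```

```text
t 2.6 pos [ 566.9 -168.7  101.6] yaw 93.96 need xyz [ 0.5 -2.7 73.6] turn 0.16 units [ 0.005 -0.027  0.736] 0.0009 F [-0.   0.7 -0.4] w 85.3
```

View pics/c2.png

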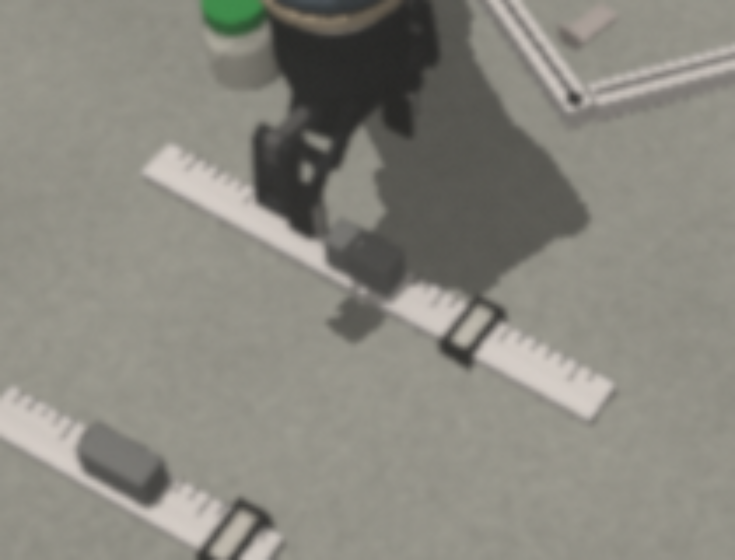

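The crop shows the open fingers straddling the long rule's grip block, at about (365,255), once their height is allowed for. The path down is clear.

```bash
python3 -m jog '[[0,-0.02,0.3,0],[0,-0.02,0.5,0],[0,-0.02,0.65,0],[0,-0.02,0.735,0],[0,-0.02,0.735,0]]' >/dev/null
python3 -m jog '[[0,0,0,0],[0,0,0,0],[0,0,0,0],[0,0,0,0],[0,0,0,0]]' 0
python3 -m jog '[[0,0,0,0],[0,0,0,0],[0,0,0,0],[0,0,0,0],[0,0,0,0]]'
python3 -c "from h import *; go(566.5,-171.3,100,93.8)"
```

```text
clock: 3.65
eef_pos: [567.4, -172.4, 28.4]
eef_rot: [[-0.998, -0.068, 0.001], [-0.068, 0.998, 0.0], [-0.001, 0.0, -1.0]]
force: [-0.8, 0.6, 8.2]
gripper_width: 20.9
gripper_force: 60.5
clock: 4.15
eef_pos: [567.3, -172.4, 28.4]
eef_rot: [[-0.998, -0.068, 0.001], [-0.068, 0.998, 0.0], [-0.001, 0.0, -1.0]]
force: [-1.0, 0.4, 6.9]
gripper_width: 21.2
gripper_force: 60.3
t 4.15 pos [ 567.3 -172.4   28.4] yaw 93.92 need xyz [  0.7   1.1 -71.6] turn 0.12 units [ 0.007  0.011 -0.716] 0.0006 F [-1.   0.4  6.9] w 21.2
```

```bash
python3 -m jog '[[0,0,-0.15,0],[0,0,-0.4,0],[0,0,-0.7,0],[0,0,-1,0],[0,0,-1,0]]'
python3 -m jog '[[0,0.3,0,0],[0,0.65,0,0],[0,1,0,0]]' >/dev/null
python3 -m jog '[[0,0.35,0,0],[0,0.7,0,0],[0,1,0,0]]' >/dev/null
python3 -m jog '[[0,0.35,0,0],[0,0.7,0,0],[0,1,0,0]]' >/dev/null
python3 -m jog '[[0,0,0,0.03],[0,0,0,0.07],[0,0,0,0.11],[0,0,0,0.15],[0,0,0,0.19]]' >/dev/null
python3 -m jog '[[0,0,0,0.04],[0,0,0,0.08],[0,0,0,0.12],[0,0,0,0.16],[0,0,0,0.2]]' >/dev/null
python3 -m jog '[[0,0,0,0.04],[0,0,0,0.05],[0,0,0,0.05],[0,0,0,0.05]]' 
python3 -c "from h import *; go(564,134.5,80,14.6)"
```

```text
clock: 4.65
eef_pos: [568.9, -173.3, 131.4]
eef_rot: [[-0.998, -0.068, 0.006], [-0.068, 0.998, -0.002], [-0.006, -0.002, -1.0]]
force: [1.6, -0.7, -2.6]
gripper_width: 21.2
gripper_force: 59.2
clock: 6.95
eef_pos: [546.3, 126.7, 127.4]
eef_rot: [[-0.257, 0.966, -0.001], [0.966, 0.257, -0.0], [-0.0, -0.001, -1.0]]
force: [-0.2, -0.4, -2.3]
gripper_width: 20.9
gripper_force: 59.4
t 6.95 pos [546.3 126.7 127.4] yaw 14.87 need xyz [ 3.  19.1 47.4] turn 0.27 units [0.03  0.191 0.474] 0.0015 F [-0.2 -0.4 -2.3] w 20.9
```

```bash
python3 -m jog '[[0.03,0.19,0.2,0.0015],[0.03,0.19,0.47,0.0015],[0.03,0.19,0.47,0.0015],[0.03,0.19,0.47,0.0015]]' >/dev/null
python3 - <<'E'
from h import *
go(564,134.5,48.4,14.6)
for n in("top","scene"):
    im=manip.read_camera(n); cv2.imwrite(f"pics/{n}3.png",im[:,:,::-1])
a=manip.read_camera("top")[140:320,170:330]; b=manip.read_camera("scene")[140:290,260:460]
cv2.imwrite("pics/c3.png",np.hstack([cv2.resize(a,(480,540)),cv2.resize(b,(320,540))])[:,:,::-1])
E
```

```text
t 7.35 pos [563.7 134.   80.8] yaw 14.47 need xyz [ 0.4  0.5 32.4] turn -0.13 units [0.004 0.005 0.324] -0.0007 F [ 0.1 -1.3 -1.8] w 20.8
```

View pics/c3.png

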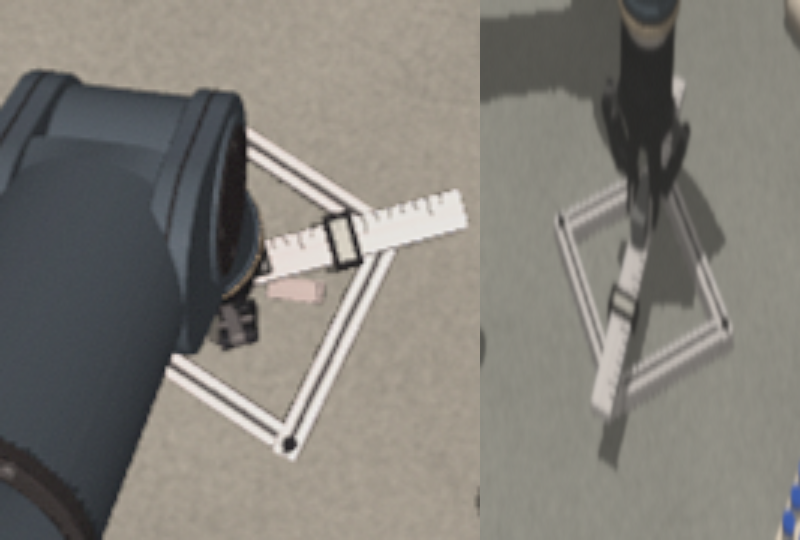

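The crop shows the rule held level above B–D. Its cursor end, at about px (324,209) in the top view, reaches past corner B. I'll measure that end precisely.

Run:
```python
from h import *
t=cv2.imread("pics/top3.png"); g=cv2.cvtColor(t,cv2.COLOR_BGR2GRAY)
# end of the rule right of the cursor: (292..330, 198..232) ; edges by mask
m=np.zeros_like(g); m[195:228,296:332]=(g[195:228,296:332]>165)
n,l,st,c=cv2.connectedComponentsWithStats(m); 
r=cv2.boxPoints(cv2.minAreaRect(np.argwhere(m)[:,::-1].astype(np.float32))); print(r.round(1).tolist())
end=ray("top",[ (170+457/3+170+467/3)/2, (140+190/3+140+227/3)/2],62.4); print("end clicked",end)
u=np.array([.252,-.968]); print("end along/across from TCP",(end-[563.7,134])@u,(end-[563.7,134])@[.968,.252])
for p in r: w=ray("top",p,62.4)-[563.7,134]; print(w@u,w@[.968,.252])
s=px("scene",[*(np.array([563.7,134])+175*u),62.4]); print("scene predicted end",s)
```

```text
[[291.79998779296875, 211.10000610351562], [322.79998779296875, 202.89999389648438], [327.20001220703125, 219.60000610351562], [296.20001220703125, 227.6999969482422]]
end clicked [607.24062685 -36.84753881]
end along/across from TCP 176.3526555322952 -0.9062529880694933
105.18377859928314 14.779240116978093
177.81237530492436 14.262924407521671
177.1746480174768 -24.96955713447911
104.79099162802503 -24.322436109344114
scene predicted end [335.30972751 253.24427449]
```

The rule is centred in the grip to within 2 mm. Lowering onto B–D and releasing it there for over a second.

```bash
python3 -m jog '[[0,0,0.1,0],[0,0,0.2,0],[0,0,0.27,0],[0,0,0.31,0],[0,0,0.32,0]]' 
python3 -m jog '[[0,0,0,0],[0,0,0,0],[0,0,0,0]]' 
python3 -m jog '[[0,0,0,0],[0,0,0,0],[0,0,0,0],[0,0,0,0],[0,0,0,0]]' 0.5
python3 - <<'E'
from h import *
go(564,134.5,48.4,14.6)
a=manip.read_camera("top")[140:320,170:330]; b=manip.read_camera("scene")[140:290,260:460]
cv2.imwrite("pics/c4.png",np.hstack([cv2.resize(a,(320,360)),cv2.resize(b,(480,360))])[:,:,::-1])
E
```

```text
clock: 8.05
eef_pos: [563.7, 134.5, 48.4]
eef_rot: [[-0.249, 0.968, -0.001], [0.968, 0.249, 0.0], [0.0, -0.001, -1.0]]
force: [-5.3, 0.4, 11.5]
gripper_width: 21.1
gripper_force: 61.3
clock: 8.35
eef_pos: [564.3, 134.5, 48.7]
eef_rot: [[-0.249, 0.968, 0.0], [0.968, 0.249, -0.0], [-0.0, 0.0, -1.0]]
force: [-0.3, 0.7, -2.8]
gripper_width: 21.0
gripper_force: 59.7
clock: 8.85
eef_pos: [564.2, 134.5, 48.9]
eef_rot: [[-0.249, 0.968, 0.0], [0.968, 0.249, 0.0], [0.0, 0.0, -1.0]]
force: [-0.4, -0.0, 0.6]
gripper_width: 42.8
gripper_force: 0.0
t 8.85 pos [564.2 134.5  48.9] yaw 14.44 need xyz [ 0.  -0.2  0.5] turn -0.16 units [ 0.    -0.002  0.005] -0.0009 F [-0.4 -0.   0.6] w 42.8
```

View pics/c4.png

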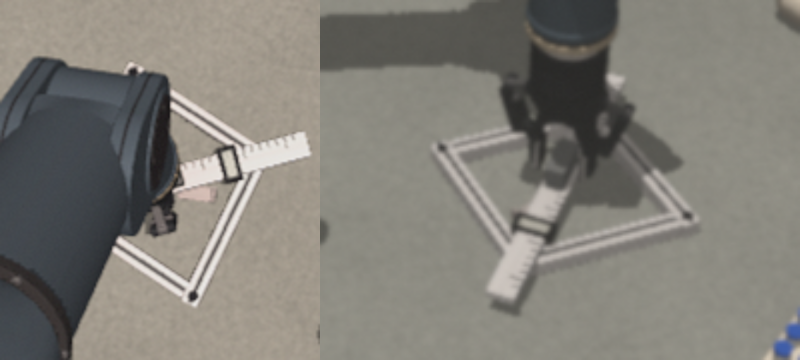

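Released and flat on B–D. In the scene half of the crop corner B (≈514,264) is under the rule, and the far end shows past D at (617,80). Holding for a second, then regrasping and turning to A–C.

```bash
for i in 1 2 3; do python3 -m jog '[[0,0,0,0],[0,0,0,0],[0,0,0,0],[0,0,0,0],[0,0,0,0]]' >/dev/null; done
python3 -m jog '[[0,0,0,0],[0,0,0,0],[0,0,0,0],[0,0,0,0],[0,0,0,0]]' 0
python3 -m jog '[[0,0,0,0],[0,0,0,0],[0,0,0,0]]'
python3 -m jog '[[0,0,-0.05,0],[0,0,-0.15,0],[0,0,-0.35,0],[0,0,-0.5,0],[0,0,-0.5,0]]'
python3 -m jog '[[0,0,0,-0.03],[0,0,0,-0.07],[0,0,0,-0.11],[0,0,0,-0.15],[0,0,0,-0.19]]' >/dev/null
python3 -m jog '[[0,0,0,-0.04],[0,0,0,-0.08],[0,0,0,-0.12],[0,0,0,-0.16],[0,0,0,-0.2]]' >/dev/null
python3 -m jog '[[0,0,0,-0.04],[0,0,0,-0.08],[0,0,0,-0.108],[0,0,0,-0.108],[0,0,0,-0.108]]' 
python3 -c "from h import *; go(564,134.5,60,104.2)"
```

```text
clock: 10.95
eef_pos: [564.3, 134.6, 49.0]
eef_rot: [[-0.249, 0.968, 0.0], [0.968, 0.249, 0.0], [0.0, 0.0, -1.0]]
force: [-0.0, 0.5, 4.4]
gripper_width: 20.8
gripper_force: 59.7
clock: 11.25
eef_pos: [564.3, 134.5, 49.0]
eef_rot: [[-0.249, 0.968, 0.0], [0.968, 0.249, 0.0], [-0.0, 0.0, -1.0]]
force: [0.8, 0.9, 5.0]
gripper_width: 20.5
gripper_force: 59.9
clock: 11.75
eef_pos: [565.2, 134.6, 100.9]
eef_rot: [[-0.249, 0.968, 0.003], [0.968, 0.249, 0.001], [-0.0, 0.003, -1.0]]
force: [0.7, -0.3, -2.7]
gripper_width: 21.0
gripper_force: 59.1
clock: 13.25
eef_pos: [563.9, 134.3, 98.3]
eef_rot: [[-0.971, -0.24, -0.001], [-0.24, 0.971, -0.0], [0.001, 0.0, -1.0]]
force: [-1.0, -0.4, -2.9]
gripper_width: 20.7
gripper_force: 59.0
t 13.25 pos [563.9 134.3  98.3] yaw 103.91 need xyz [-0.2  0.1 38.3] turn -0.29 units [-0.002  0.001  0.383] -0.0016 F [-1.  -0.4 -2.9] w 20.7
```

```bash
python3 -m jog '[[0,0,0.15,-0.0016],[0,0,0.3,-0.0016],[0,0,0.35,-0.0016],[0,0,0.35,-0.0016]]' >/dev/null
python3 - <<'E'
from h import *
go(564,134.5,48.8,104.2)
t=manip.read_camera("top"); s=manip.read_camera("scene")
for p in((712,172),(597,8),(416,97),(531,261)): print(px("top",[*p,20]).round(),px("scene",[*p,20]).round())
cv2.imwrite("pics/c5.png",np.hstack([cv2.resize(t[140:320,170:330],(400,450)),cv2.resize(s[150:285,290:440],(400,360))[:450] if 0 else cv2.resize(s[130:310,280:440],(400,450))])[:,:,::-1])
E
```

```text
t 13.65 pos [563.6 134.5  63. ] yaw 104.31 need xyz [-0.4 -0.1 14.2] turn 0.11 units [-0.004 -0.001  0.142] 0.0006 F [ 0.4 -0.1 -2.2] w 20.8
[235. 169.] [419. 232.]
[304. 217.] [342. 252.]
[267. 295.] [305. 200.]
[196. 246.] [377. 183.]
```

View pics/c5.png

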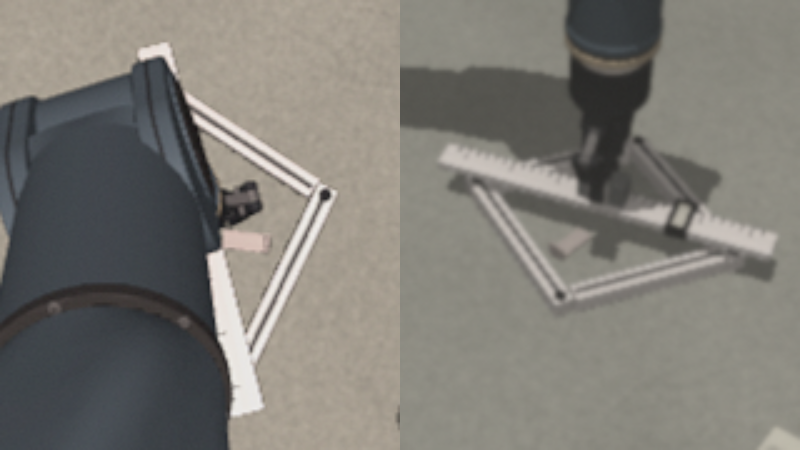

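The frame has not moved: corner B is still at top px (303,217). The rule hangs over A–C with both ends past the corners. Lowering, releasing and backing off.

```bash
python3 -m jog '[[0,0,0.05,0],[0,0,0.1,0],[0,0,0.13,0],[0,0,0.14,0],[0,0,0.14,0]]' 
python3 -m jog '[[0,0,0,0],[0,0,0,0],[0,0,0,0]]'
python3 -m jog '[[0,0,0,0],[0,0,0,0],[0,0,0,0],[0,0,0,0],[0,0,0,0]]' 0.6
python3 -m jog '[[0,0,-0.1,0],[0,0,-0.3,0],[0,0,-0.6,0],[0,0,-1,0],[0,0,-1,0]]'
python3 -m jog '[[0,0.35,-0.35,0],[0,0.7,-0.7,0],[0,1,-1,0],[0,1,-1,0]]' >/dev/null
python3 -m jog '[[0,0.5,0,0],[0,1,0,0],[0,1,0,0]]' >/dev/null
python3 -m jog '[[0,0.5,0,0],[0,1,0,0],[0,1,0,0]]' >/dev/null
python3 -m jog '[[0,0.5,0,0],[0,1,0,0],[0,1,0,0],[0,1,0,0]]'
python3 - <<'E'
from h import *
t=manip.read_camera("top"); s=manip.read_camera("scene")
cv2.imwrite("pics/top6.png",t[:,:,::-1]);cv2.imwrite("pics/scene6.png",s[:,:,::-1])
cv2.imwrite("pics/c6.png",np.hstack([cv2.resize(t[140:320,170:330],(400,450)),cv2.resize(s[130:310,280:440],(400,450))])[:,:,::-1])
E
```

```text
clock: 14.25
eef_pos: [564.1, 134.5, 49.6]
eef_rot: [[-0.969, -0.248, -0.0], [-0.248, 0.969, -0.0], [0.0, -0.0, -1.0]]
force: [-0.0, 0.4, -3.8]
gripper_width: 20.8
gripper_force: 59.0
clock: 14.55
eef_pos: [564.3, 134.5, 49.9]
eef_rot: [[-0.969, -0.248, 0.0], [-0.248, 0.969, 0.0], [-0.0, -0.0, -1.0]]
force: [-0.5, -0.7, -2.5]
gripper_width: 21.0
gripper_force: 59.0
clock: 15.05
eef_pos: [564.3, 134.6, 49.9]
eef_rot: [[-0.969, -0.248, 0.0], [-0.248, 0.969, 0.0], [-0.0, -0.0, -1.0]]
force: [0.4, -0.7, -0.4]
gripper_width: 51.1
gripper_force: 0.0
clock: 15.55
eef_pos: [566.9, 135.1, 155.4]
eef_rot: [[-0.969, -0.248, 0.008], [-0.248, 0.969, 0.002], [-0.009, 0.0, -1.0]]
force: [0.5, -0.1, 0.0]
gripper_width: 51.2
gripper_force: 0.0
clock: 16.95
eef_pos: [464.0, 522.7, 248.6]
eef_rot: [[-0.968, -0.251, -0.001], [-0.251, 0.968, -0.001], [0.001, -0.001, -1.0]]
force: [0.9, -1.1, -0.1]
gripper_width: 51.3
gripper_force: 0.0
```

View pics/c6.png

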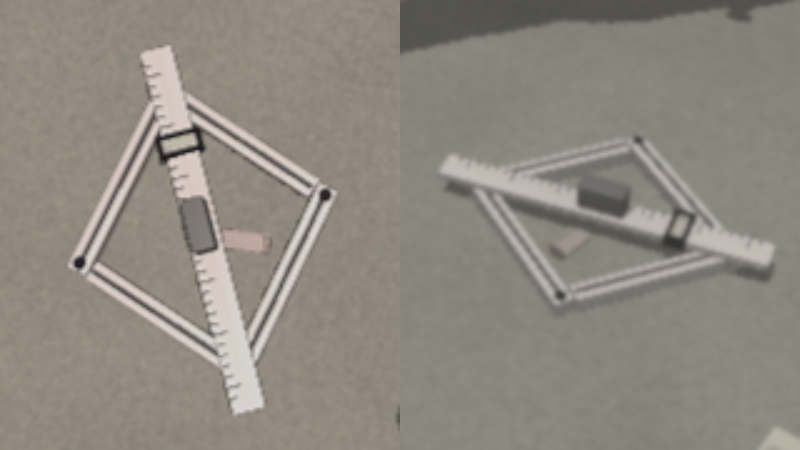

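The rule lies along A–C. Corners A (crop 162,72) and C (242,387) are under its centreline, each end overhangs by about 23 mm, and the arm is clear.

```bash
python3 -c "
from bench import manip; print(manip.hand_in())"
```

```text
the job is handed in; nothing more can be done
None
```

The job is handed in: the long rule lay released for over a second on the shorter diagonal (about 262 mm), then was let go lying along the longer one (about 305 mm), covering both corners, and the camera showed no movement of the frame.

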